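Pack the collage supplies and close up the sliding divider

TASK

Pack up the craft supplies: slide the white box's divider open by its black grip, stand every supply on the table (whichever are there of the glue bottle, paint jar, amber bottle, crayon carton, bead jar and wooden stamp) upright in the box in one row between the end wall and the divider, the carton and the stamp with their long side across the box. When all are in, slide the divider up until it presses the whole row firmly together against the end wall, so that nothing can shift, and let go. Do not disturb the dish, scissors, brush pot and green jar.

Things in the scene. Friction and masses are not known exactly. Their poses are not given: they have to be found in the camera images.
- box: long low open box of white plastic, fixed to the table, inside 72 mm (its x) by 354 mm (its y), walls 5 mm thick and 42 mm high, floor 4 mm thick. Origin: centre of its underside; its y runs along the box, its -x side carries an aluminium rail (its top 34 mm above the table), reaching to x = -75 mm, on which the divider runs.
- end_wall: the fixed end wall of the box, at the box's -y end; origin at the bottom middle of its inner face, axes as the box's. The items are packed against it from here towards +y.
- divider_slide (a joint): sliding divider of the box: clear distance in m from the end wall's inner face to the divider's pressing face, 0 (shut) to 0.340 (fully open), growing towards the box's +y. Stays where it is left; moves against about 1.5 N of friction. Green plate 68 mm wide and 12 mm thick, its top 61 mm above the table, with an arm over the -x wall to a carriage on the rail (carriage top 57 mm above the table).
- divider: the sliding divider. Origin: on the green plate's pressing face (which looks to the box's -y), on the middle line of the box and at table height; axes as the box's.
- divider_grip (a point): middle of the top of the divider's black upright grip, 98 mm above the table: a post 22 mm along the box's x, 18 mm along its y, free from 57 to 98 mm above the table. It stands 66 mm to the box's -x from the middle line and 12 mm to +y of the pressing face.
- glue: round white glue bottle with blue label and red nozzle, 48 mm diameter, body 78 mm high, 98 mm with nozzle. Origin: centre of its underside, z up.
- paint: round blue paint jar with white lid, 58 mm diameter, 84 mm high. Origin: centre of its underside, z up.
- varnish: round amber bottle with black cap, 52 mm diameter, body 74 mm high, 94 mm with cap. Origin: centre of its underside, z up.
- carton: green crayon carton with yellow bands, standing, 64 mm (its x) by 46 mm (its y), 80 mm high. Origin: centre of its underside, z up.
- beads: square clear jar of coloured beads with red lid, 54 by 54 mm, 84 mm high (lid 52 by 52 mm, the top 16 mm). Origin: centre of its underside, z up.
- stamp: wooden rubber stamp: block 62 mm (its x) by 44 mm (its y), 32 mm high, with a round upright handle in its middle, 26 mm diameter from 32 to 54 mm and a knob of 32 mm diameter from 54 to 88 mm height. Origin: centre of its underside, z up.
- dish: divided round white dish with beads, 172 mm across, 26 mm high; not part of the job. Origin: centre of its underside, z up.
- scissors: scissors with green handles, about 185 mm long, lying flat; not part of the job. Origin: near the pivot, on the table.
- brush_pot: white pot of brushes, 84 mm across, about 165 mm high with brushes; not part of the job. Origin: centre of its underside, z up.
- marble_jar: closed green jar with white lid, 80 mm diameter, 100 mm high; not part of the job. Origin: centre of its underside, z up.
There are look-alikes about, which are no part of the job. What is shaped like the carton but pink or purple is not meant.

How it is judged (in metres and radians):
On the way, in this order (a step that is already met when the one before it is completed fails the run):
1. the divider is slid open, away from the end wall (value of joint divider_slide above 0.15 m), for 0.2 s.
2. every supply item on the table has been stood in the box between the end wall and the divider, and let go (x of glue in the frame of box between -0.018 and 0.018 m and y of glue in the frame of end_wall above 0.018 m and y of each of glue, paint, varnish, carton, beads, stamp in the frame of divider below 0 m and z of each of glue, paint, varnish, carton, beads, stamp in the frame of box below 0.01 m and angle between each of glue, paint, varnish, carton, beads, stamp's own z axis and vertical below 0.12 rad and contact force between the fingers and glue below 0.2 N and x of paint in the frame of box between -0.018 and 0.018 m and y of paint in the frame of end_wall above 0.023 m and contact force between the fingers and paint below 0.2 N and x of varnish in the frame of box between -0.018 and 0.018 m and y of varnish in the frame of end_wall above 0.02 m and contact force between the fingers and varnish below 0.2 N and x of carton in the frame of box between -0.018 and 0.018 m and y of carton in the frame of end_wall above 0.017 m and angle between the x axis of each of carton, stamp and the x axis of box, either way round below 0.25 rad and contact force between the fingers and carton below 0.2 N and x of beads in the frame of box between -0.018 and 0.018 m and y of beads in the frame of end_wall above 0.021 m and contact force between the fingers and beads below 0.2 N and x of stamp in the frame of box between -0.018 and 0.018 m and y of stamp in the frame of end_wall above 0.016 m and contact force between the fingers and stamp below 0.2 N), for 0.3 s.
3. the divider presses the row together against the end wall (the divider and the end wall each feel more than 0.5 N) ((contact force between divider and glue above 0.5 N or contact force between divider and paint above 0.5 N or contact force between divider and varnish above 0.5 N or contact force between divider and carton above 0.5 N or contact force between divider and beads above 0.5 N or contact force between divider and stamp above 0.5 N) and (contact force between end_wall and glue above 0.5 N or contact force between end_wall and paint above 0.5 N or contact force between end_wall and varnish above 0.5 N or contact force between end_wall and carton above 0.5 N or contact force between end_wall and beads above 0.5 N or contact force between end_wall and stamp above 0.5 N)), for 0.04 s.
At the end, for the whole second after the job is handed in: All supplies present stand upright (0.12 rad), at rest on the box floor within 18 mm of its middle line, carton and stamp long side across (0.25 rad), in a row without gaps: one within 5 mm of the end wall, one of the divider, each within 7 mm of a neighbour or 5 mm of the end wall (x of glue in the frame of box between -0.018 and 0.018 m and y of glue in the frame of end_wall above 0.018 m and y of each of glue, paint, varnish, carton, beads, stamp in the frame of divider below 0 m and z of each of glue, paint, varnish, carton, beads, stamp in the frame of box below 0.01 m and angle between each of glue, paint, varnish, carton, beads, stamp's own z axis and vertical below 0.12 rad and linear speed of each of glue, paint, varnish, carton, beads, stamp below 0.03 m/s and x of paint in the frame of box between -0.018 and 0.018 m and y of paint in the frame of end_wall above 0.023 m and x of varnish in the frame of box between -0.018 and 0.018 m and y of varnish in the frame of end_wall above 0.02 m and x of carton in the frame of box between -0.018 and 0.018 m and y of carton in the frame of end_wall above 0.017 m and angle between the x axis of each of carton, stamp and the x axis of box, either way round below 0.25 rad and x of beads in the frame of box between -0.018 and 0.018 m and y of beads in the frame of end_wall above 0.021 m and x of stamp in the frame of box between -0.018 and 0.018 m and y of stamp in the frame of end_wall above 0.016 m and (y of glue in the frame of end_wall below 0.029 m or horizontal distance between glue and paint below 0.06 m or horizontal distance between glue and varnish below 0.057 m or horizontal distance between glue and carton below 0.054 m or horizontal distance between glue and beads below 0.058 m or horizontal distance between glue and stamp below 0.053 m) and (y of paint in the frame of end_wall below 0.034 m or horizontal distance between paint and glue below 0.06 m or horizontal distance between paint and varnish below 0.062 m or horizontal distance between paint and carton below 0.059 m or horizontal distance between paint and beads below 0.063 m or horizontal distance between paint and stamp below 0.058 m) and (y of varnish in the frame of end_wall below 0.031 m or horizontal distance between varnish and glue below 0.057 m or horizontal distance between varnish and paint below 0.062 m or horizontal distance between varnish and carton below 0.056 m or horizontal distance between varnish and beads below 0.06 m or horizontal distance between varnish and stamp below 0.055 m) and (y of carton in the frame of end_wall below 0.028 m or horizontal distance between carton and glue below 0.054 m or horizontal distance between carton and paint below 0.059 m or horizontal distance between carton and varnish below 0.056 m or horizontal distance between carton and beads below 0.057 m or horizontal distance between carton and stamp below 0.052 m) and (y of beads in the frame of end_wall below 0.032 m or horizontal distance between beads and glue below 0.058 m or horizontal distance between beads and paint below 0.063 m or horizontal distance between beads and varnish below 0.06 m or horizontal distance between beads and carton below 0.057 m or horizontal distance between beads and stamp below 0.056 m) and (y of stamp in the frame of end_wall below 0.027 m or horizontal distance between stamp and glue below 0.053 m or horizontal distance between stamp and paint below 0.058 m or horizontal distance between stamp and varnish below 0.055 m or horizontal distance between stamp and carton below 0.052 m or horizontal distance between stamp and beads below 0.056 m) and (y of glue in the frame of end_wall below 0.029 m or y of paint in the frame of end_wall below 0.034 m or y of varnish in the frame of end_wall below 0.031 m or y of carton in the frame of end_wall below 0.028 m or y of beads in the frame of end_wall below 0.032 m or y of stamp in the frame of end_wall below 0.027 m) and (y of glue in the frame of divider above -0.029 m or y of paint in the frame of divider above -0.034 m or y of varnish in the frame of divider above -0.031 m or y of carton in the frame of divider above -0.028 m or y of beads in the frame of divider above -0.032 m or y of stamp in the frame of divider above -0.027 m)); the robot touches nothing.
It fails at once if the divided white dish is moved more than 30 mm (distance of dish from where it was at the start of the episode above 0.03 m).
It fails at once if the scissors is moved more than 30 mm (distance of scissors from where it was at the start of the episode above 0.03 m).
It fails at once if the pot of brushes is moved more than 30 mm (distance of brush_pot from where it was at the start of the episode above 0.03 m).
It fails at once if the green jar is moved more than 30 mm (distance of marble_jar from where it was at the start of the episode above 0.03 m).
Of glue, paint, varnish, carton, beads, stamp only 4 to 6 are there at a start; the rules pass over those that are not, and their reading is None.
At some moment in a run one of paint, beads, stamp may be knocked a few centimetres aside while the robot is not near it.
It also fails if it takes over 210 s, if anything falls off the work surface, if the arm or the gripper's body presses on something with over 40 N, if the wrist force passes 120 N, or if a joint passes its speed limit or range.

ROBOT

A 7-joint arm with a two-finger parallel gripper is mounted at the origin on the work surface. World frame = base frame: x ahead of the robot, y to its left, z up, the work surface at z = 0. Lengths are in mm, angles in rad, forces in N, time in s.
With the tool pointing down it reaches from about 400 to 875 mm from the base axis. Payload 19.3 kg.
Tool frame: the origin (TCP) lies midway between the tips of the shut fingers; the grasp point (between the pads) lies 19 mm behind it; z points along the fingers, y is the line along which they close (so a half turn about z gives the same grasp; the last joint's range is limited). The gripper opens to 85 mm and grips with 20 to 120 N. Pads are 22 mm wide; open, the fingers measure 114 mm over their backs; the gripper's body (76 mm by 85 mm) begins 54 mm behind the grasp point. The pads swing forward as they close: fully open they stand 13 mm farther back than shut.
Start: joints at [1.043, 0.521, -0.036, 1.599, 0.021, 1.021, -0.113], TCP at [276.207, -560.646, 231.291] pointing down, gripper open.
Joint ranges: [-2.91, 2.91], [-0.3, 2.13], [-1.5, 1.42], [0.17, 2.43], [-1.26, 4.41], [0.16, 1.93], [-2.52, 2.52]. Speed limits (rad/s): [1.89, 1.89, 2.39, 2.39, 3.01, 3.01, 3.01].

INTERFACE

Orientations are given as a rotation vector (axis times angle).
In Python, from plant import robot gives the robot as it stands.
- The arm moves only by the tool step_arm, never from a script. Its argument "moves" is a list that holds one entry, the list of rows, each a list of 7 numbers: the shift along the tool's x, y, z in m, then the turn, a rotation vector about the tool's x, y, z in rad, then the finger opening in m, from 0 to 0.0854. A call has 1 to 10 rows; each row shifts and turns the commanded pose from where the row before left it, along the tool's axes as they then stand; what a row does not reach is not made up. A row lasts 1/12 s, in which the tool goes at most 41.7 mm and 7.16 degrees, less where a joint would pass 70% of its speed; a pose out of reach is approached as far as the arm can. A call with a gripper value outside its range is refused whole. The fingers move at their own pace and stop on an object; "grip_force" is the grip in N (left out, the last holds). Time passes only in rows, so rows that do not move let the fingers close. It gives the time, the measured TCP pose, the force, the opening and the grip force at its end, in the units of the state.
- robot.get_obs(): the state, without advancing time (a new reading comes with each control period).
- robot.read_camera(name): name is "side" or "top"; returns the picture (400x640x3 uint8, blue, green, red); there is no depth.
- robot.calibration(name): a dict with "mtx" (3x3 intrinsics, pixels), "xyz" and "orientation" of the camera in the world. Camera axes: x right, y down, z forward; pixel columns grow to the right and rows downward; lengths in mm; the calibration is good to about 2 mm. A picture is of the moment at which its call begins. calibration takes no time and is no camera call.
- robot.finish_job(): hands the job in; it is judged then, once.
The state is a dict: "time_s": time; "joints": joint angles; "dq": joint speeds; "tau": joint torques, N m; "tcp_pos": TCP position; "eef_rot": TCP orientation; "force": force on the tool from outside, world axes, zero at the start; "ft_torque": the same for the moment, N m; "width": opening from 0.0 (shut) to 1.0 (fully open); "grasp_force": force on a finger pad.
Only numpy, scipy, OpenCV 4.12 (cv2) and the standard library are available. Lean on these libraries where they do the work, as an engineer would, in place of code of your own. Each camera call takes 0.05 s, during which the arm holds its last target. There are 200 camera calls.

## Working session

There is one attempt and no reset: what is moved stays moved. The work goes in short steps, Python scripts to look and compute and a tool call to move; the robot and the scene stay as the last step left them, time stands still between calls to the robot, and variables do not carry over. Pictures are saved under pics/ and viewed, at most 14 in all, crops included, and the job is handed in when it is done.

Besides the shell and the picture viewer there is one more tool, called after "Call:" as name(argument=value, ...), one argument or row to a line, values as JSON. step_arm: Moves the arm, as the interface text tells. Its arguments: {"type":"object","properties":{"moves":{"type":"array"},"grip_force":{"type":"number"}},"required":["moves"]}

```bash
ls; mkdir -p pics
python3 - <<'E'
from plant import robot
import cv2
o=robot.get_obs();print({k:o[k] for k in('time_s','tcp_pos','eef_rot','force','width')})
for n in('top','side'):
    cv2.imwrite(f'pics/{n}0.png',robot.read_camera(n));print(n,robot.calibration(n))
E
```

```text
pics
{'time_s': 0.0, 'tcp_pos': array([ 276.03219122, -560.36635183,  230.73205812]), 'eef_rot': array([-3.05862982e+00, -7.12519011e-01,  5.17986297e-04]), 'force': array([-0.04012902, -0.21388661, -0.08205818]), 'width': 0.9990326460821783}
top {'mtx': array([[498.76166719,   0.        , 316.76298719],
       [  0.        , 498.76166719, 191.30794815],
       [  0.        ,   0.        ,   1.        ]]), 'xyz': array([ 321.26829316,   29.18026856, 2020.43149698]), 'orientation': array([-2.16341404,  2.20563266, -0.11081668])}
side {'mtx': array([[401.76371531,   0.        , 321.5417645 ],
       [  0.        , 401.76371531, 197.53729672],
       [  0.        ,   0.        ,   1.        ]]), 'xyz': array([-389.49841095,  842.22643114,  819.55081313]), 'orientation': array([-0.99181222,  2.24519588, -1.28098255])}
```

View pics/top0.png

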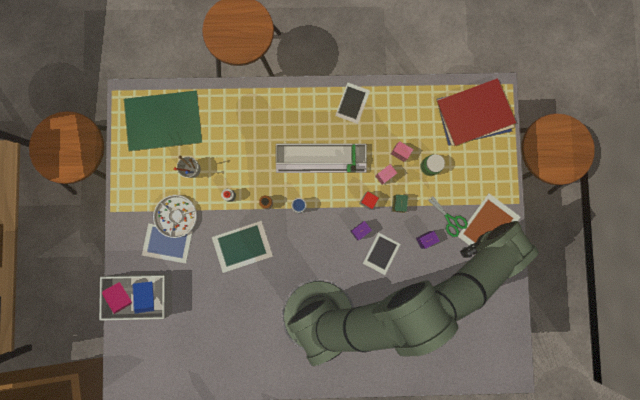

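View pics/side0.png

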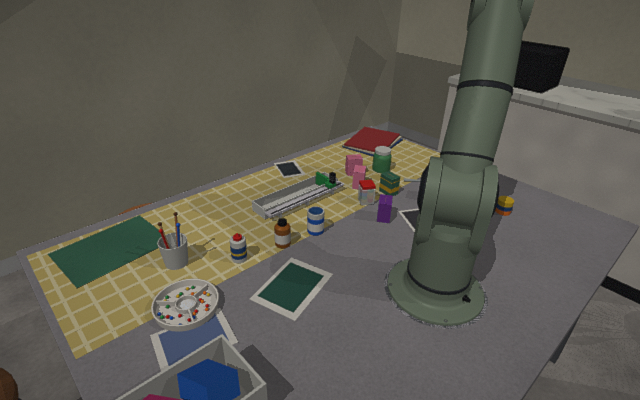

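```bash
cat > h.py <<'E'
import numpy as np, cv2
from scipy.spatial.transform import Rotation as R
from plant import robot
C={n:robot.calibration(n) for n in('top','side')}
def ray(n,uv):
    c=C[n];d=np.linalg.inv(c['mtx'])@[uv[0],uv[1],1.]
    return np.array(c['xyz']),R.from_rotvec(c['orientation']).apply(d)
def onz(n,uv,z):
    o,d=ray(n,uv);return (o+d*(z-o[2])/d[2])[:2]
def proj(n,p):
    c=C[n];q=R.from_rotvec(c['orientation']).inv().apply(np.array(p,float)-c['xyz']);q=c['mtx']@q;return q[:2]/q[2]
E
python3 - <<'E'
import cv2
t=cv2.imread('pics/top0.png');s=cv2.imread('pics/side0.png')
cv2.imwrite('pics/a.png',cv2.resize(t[135:265,210:480],(800,385),interpolation=cv2.INTER_CUBIC))
cv2.imwrite('pics/b.png',cv2.resize(s[140:275,220:530],(800,348),interpolation=cv2.INTER_CUBIC))
import numpy as np
a=cv2.imread('pics/a.png');b=cv2.imread('pics/b.png');cv2.imwrite('pics/ab.png',np.vstack([cv2.resize(a,(620,298)),cv2.resize(b,(620,270))]))
from h import *
print(onz('top',(275,145),42),onz('top',(367,145),42),onz('top',(316,320),0),proj('side',onz('top',(428,240),0).tolist()+[0]))
E
```

```text
[681.21705578 160.94314704] [ 674.81112682 -208.4336715 ] [-18.24659991   9.83944277] [435.93764748 196.75144618]
```

View pics/a.png

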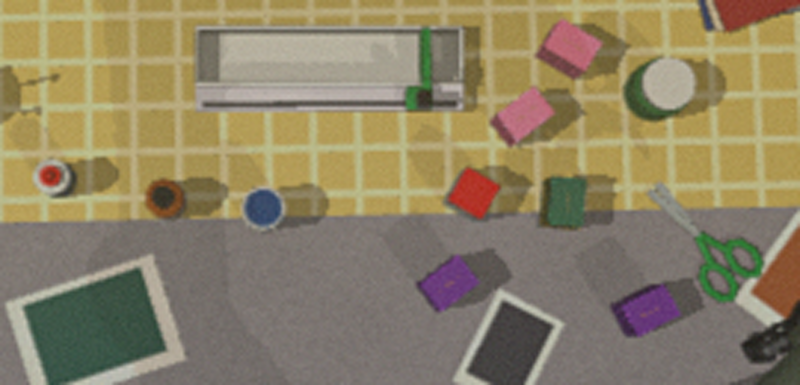

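View pics/b.png

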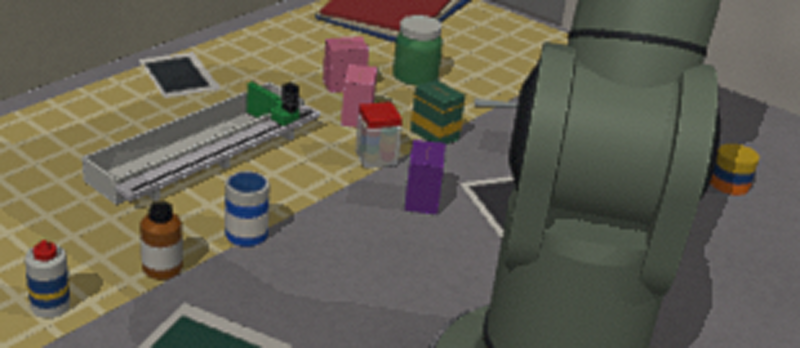

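Run:
```python
from h import *
t=cv2.imread('pics/top0.png');s=cv2.imread('pics/side0.png')
a=cv2.resize(t[138:178,270:372],None,fx=7.8,fy=7.8,interpolation=cv2.INTER_CUBIC)
b=cv2.resize(s[165:218,250:345],None,fx=5,fy=5,interpolation=cv2.INTER_CUBIC)
c=cv2.resize(s[195:265,225:335],None,fx=2.8,fy=2.8,interpolation=cv2.INTER_CUBIC)
W=np.zeros((600,800,3),np.uint8);W[:a.shape[0],:a.shape[1]]=a;W[320:320+b.shape[0],:b.shape[1]]=b;W[320:320+c.shape[0],480:480+c.shape[1]]=c
cv2.imwrite('pics/c.png',W)
```

```text
(no output)
```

View pics/c.png

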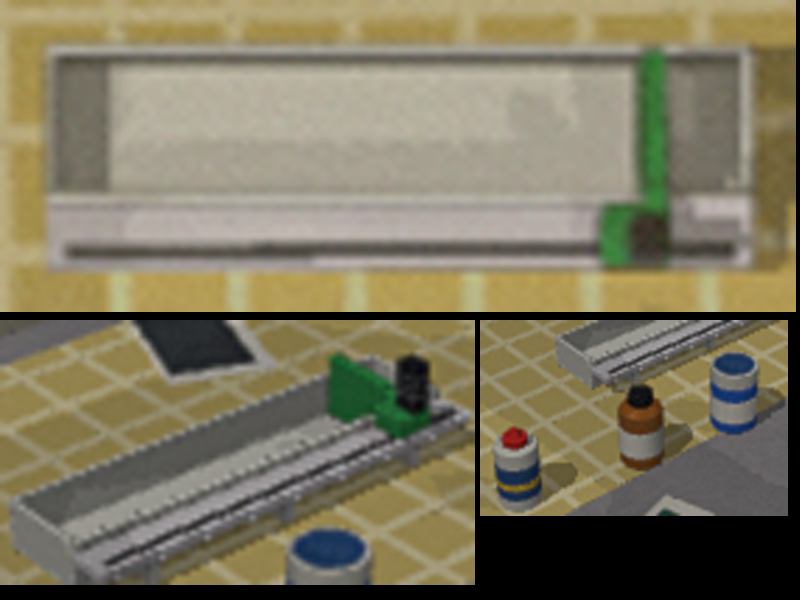

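Run:
```python
from h import *
f=lambda u,v:(270+u/7.8-0.5+.5/7.8,138+v/7.8-.5+.5/7.8)
TL,TR=onz('top',f(48,48),42),onz('top',f(752,46),42)
BL,BR=onz('top',f(48,268),34),onz('top',f(752,268),34)
print(TL,TR,BL,BR,np.linalg.norm(TL-TR),'exp 364',np.linalg.norm(TL-BL),'exp 116')
y=(TL-TR+BL-BR);y/=np.linalg.norm(y);x=np.array([y[1],-y[0]])
print('yaw of box y',np.degrees(np.arctan2(-y[0],y[1])))
ox=[p@x for p in(TL,TR,BL,BR)];oy=[p@y for p in(TL,TR,BL,BR)]
cx=((ox[0]+ox[1])/2-41+(ox[2]+ox[3])/2+75)/2;cy=np.mean(oy);c=cx*x+cy*y
print('box c',c,'endwall',c-177*y)
t=cv2.imread('pics/top0.png');S=t[138:178,340:372].astype(int)
g=(S[...,1]>S[...,2]+30)&(S[...,1]>S[...,0]+25);vs,us=np.nonzero(g);print(us.min()+340,us.max()+340,vs.min()+138,vs.max()+138)
# plate: rows upper
m=vs+138<163;p=onz('top',(us[m].mean()+340,vs[m].mean()+138),61);q=p-c;print('plate centre box',q@x,q@y,'slide',q@y+177-6)
gp=onz('top',f(650,234),95);q=gp-c;print('grip',gp,q@x,q@y)
# side check of grip top
s=cv2.imread('pics/side0.png')
print(proj('side',[*gp,98]),'seen',(250+412/5,165+(360-320)/5))
print(proj('side',[*TL,42]),'seen side? TL corner')
```

```text
[686.36906262 158.00136837] [ 681.14007222 -204.48292103] [573.47915944 159.99377423] [ 566.91153739 -202.13433642] 362.52200264154004 exp 364 112.90748390020589 exp 116
yaw of box y -0.9326867756187049
box c [643.97270557 -22.43225023] endwall [ 641.09154626 -199.4087993 ]
347 354 145 171
plate centre box -2.564963544824708 -127.43301130198176 slide 43.566988698018235
grip [ 577.38792302 -144.50831347] -64.58883869710105 -123.14373876710678
[332.22369722 172.55124141] seen (332.4, 173.0)
[251.85176381 200.50902234] seen side? TL corner
```

Call:
step_arm(
  moves=[
    [[0,0,0,0,0,0.118,0.085],[0,0,0,0,0,0.118,0.085],[0,0,0,0,0,0.119,0.085],[0,0,0,0,0,0.118,0.085],[0.018,-0.026,0,0,0,0,0.085],[0.018,-0.026,0,0,0,0,0.085],[0.018,-0.026,0,0,0,0,0.085],[0.018,-0.026,0,0,0,0,0.085],[0.018,-0.026,0,0,0,0,0.085],[0.018,-0.026,0,0,0,0,0.085]],
  ],
)

```text
time_s: 0.93
tcp_pos: [387.1, -404.8, 231.1]
eef_rot: [-3.141, 0.024, 0.001]
force: [0.9, -0.4, -0.3]
width: 0.993
grasp_force: 0.0
```

Call:
step_arm(
  moves=[
    [[0.018,-0.026,0,0,0,0,0.06],[0.018,-0.026,0,0,0,0,0.06],[0.018,-0.026,0,0,0,0,0.06],[0.018,-0.026,0,0,0,0,0.06],[0.018,-0.026,0,0,0,0,0.06],[0.018,-0.026,0,0,0,0,0.06],[0.018,-0.026,0,0,0,0,0.06],[0.018,-0.026,0,0,0,0,0.06],[0.018,-0.026,0,0,0,0,0.06],[0,0,0,0,0,0,0.06]],
  ],
)

```text
time_s: 1.77
tcp_pos: [555.2, -168.6, 230.9]
eef_rot: [-3.139, 0.013, -0.001]
force: [0.2, 1.5, 0.5]
width: 0.701
grasp_force: 0.0
```

```bash
cat >> h.py <<'E'
BC=np.array([643.97,-22.43]);BY=np.array([.01628,.99987]);BX=np.array([.99987,-.01628])
def tobox(p): q=np.array(p[:2])-BC;return np.array([q@BX,q@BY])
def tow(b): return BC+b[0]*BX+b[1]*BY
def st():
    o=robot.get_obs();M=R.from_rotvec(o['eef_rot']).as_matrix()
    ty=M[:2,1];print('t',round(o['time_s'],2),'tcp box',tobox(o['tcp_pos']).round(1),'z',round(o['tcp_pos'][2],1),'tooly ang in box',np.degrees(np.arctan2(ty@BY,ty@BX)).round(2),'tz',M[:,2].round(3),'F',np.round(o['force'],1),'w',round(o['width']*85.4,1),'gf',np.round(o['grasp_force'],1),'j7',o['joints'][6].round(2))
    return o
E
python3 - <<'E'
from h import *
st()
t=robot.read_camera('top');s=robot.read_camera('side');cv2.imwrite('pics/top1.png',t);cv2.imwrite('pics/side1.png',s)
W=np.zeros((600,800,3),np.uint8)
W[:390]=cv2.resize(t[135:265,210:480],(800,390),interpolation=cv2.INTER_CUBIC)
W[390:]=cv2.resize(s[140:265,220:640],(800,238))[:210]
cv2.imwrite('pics/d.png',W)
E
```

```text
t 1.77 tcp box [ -86.4 -147.6] z 230.9 tooly ang in box -89.55 tz [ 0.001  0.003 -1.   ] F [0.2 1.5 0.5] w 59.9 gf 0.0 j7 -1.4
```

View pics/d.png

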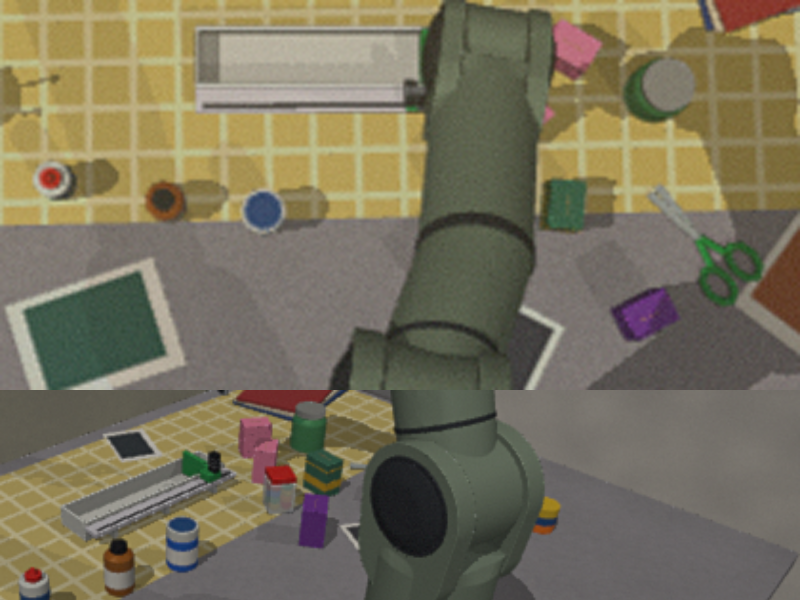

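Call:
step_arm(
  moves=[
    [[0.01,-0.013,0.02,0,0,0.008,0.05],[0.01,-0.013,0.02,0,0,0,0.05],[0,0,0.03,0,0,0,0.05],[0,0,0.03,0,0,0,0.05],[0,0,0.025,0,0,0,0.05],[0,0,0.022,0,0,0,0.05],[0,0,0.02,0,0,0,0.05],[0,0,0,0,0,0,0.0],[0,0,0,0,0,0,0.0],[0,0,0,0,0,0,0.0]],
  ],
  grip_force=50,
)

```text
time_s: 2.7
tcp_pos: [572.6, -150.0, 65.4]
eef_rot: [3.141, -0.038, 0.001]
force: [-0.9, -1.3, -8.9]
width: 0.202
grasp_force: 48.9
```

Call:
step_arm(
  moves=[
    [[0,0,0,0,0,0,0.0],[0,0,0,0,0,0,0.0],[0,0,0,0,0,0,0.0]],
  ],
)

```text
time_s: 2.95
tcp_pos: [572.6, -149.6, 65.2]
eef_rot: [3.141, -0.037, 0.001]
force: [-5.8, -2.1, 4.0]
width: 0.207
grasp_force: 51.2
```

Run:
```python
from h import *
st()
```

```text
t 2.95 tcp box [ -69.3 -128.3] z 65.2 tooly ang in box -90.42 tz [ 0. -0. -1.] F [-5.8 -2.1  4. ] w 17.7 gf 51.2 j7 -1.47
```

Call:
step_arm(
  moves=[
    [[0,-0.012,0,0,0,-0.004,0.0],[0,-0.025,0,0,0,-0.003,0.0],[0,-0.03,0,0,0,0,0.0],[0,-0.03,0,0,0,0,0.0],[0,-0.03,0,0,0,0,0.0],[0,-0.03,0,0,0,0,0.0],[0,-0.03,0,0,0,0,0.0],[0,-0.03,0,0,0,0,0.0],[0,-0.03,0,0,0,0,0.0],[0,-0.02,0,0,0,0,0.0]],
  ],
)

```text
time_s: 3.78
tcp_pos: [577.0, 121.2, 65.2]
eef_rot: [-3.14, 0.023, -0.001]
force: [-2.1, -1.5, 5.4]
width: 0.202
grasp_force: 51.5
```

Call:
step_arm(
  moves=[
    [[0,-0.012,0,0,0,0,0.0],[0,-0.005,0,0,0,0,0.0],[0,0,0,0,0,0,0.0]],
  ],
)

```text
time_s: 4.03
tcp_pos: [577.3, 137.0, 65.2]
eef_rot: [-3.14, 0.023, -0.001]
force: [-6.0, 1.9, 7.9]
width: 0.204
grasp_force: 51.9
```

Run:
```python
from h import *
st()
```

```text
t 4.03 tcp box [-69.3 158.3] z 65.2 tooly ang in box -89.89 tz [ 0.     0.001 -1.   ] F [-6.   1.9  7.9] w 17.4 gf 51.9 j7 -1.92
```

Call:
step_arm(
  moves=[
    [[0,0,0,0,0,0,0.05],[0,0,0,0,0,0,0.05],[0,0,-0.02,0,0,0,0.05],[0,0,-0.03,0,0,0,0.085],[0,0,-0.035,0,0,0,0.085],[0,0,-0.035,0,0,0,0.085],[0,0,-0.015,0,0,-0.12,0.085],[0,0,0,0,0,-0.12,0.085],[0,0,0,0,0,-0.12,0.085],[0,0,0,0,0,-0.12,0.085]],
  ],
)

```text
time_s: 4.87
tcp_pos: [577.8, 134.5, 200.1]
eef_rot: [3.056, 0.73, 0.003]
force: [-0.8, -0.4, -0.5]
width: 0.997
grasp_force: 0.0
```

Call:
step_arm(
  moves=[
    [[0,0,0,0,0,-0.12,0.085],[0,0,0,0,0,-0.12,0.085],[0,0,0,0,0,-0.12,0.085],[0,0,0,0,0,-0.12,0.085],[0,0,0,0,0,-0.12,0.085],[0,0,0,0,0,-0.12,0.085],[0,0,0,0,0,-0.12,0.085],[0,0,0,0,0,-0.12,0.085],[0,0,0,0,0,-0.12,0.085],[0,0,0,0,0,0,0.085]],
  ],
)

```text
time_s: 5.7
tcp_pos: [577.7, 134.2, 199.5]
eef_rot: [2.245, 2.197, 0.001]
force: [-1.8, 0.4, -0.6]
width: 0.998
grasp_force: 0.0
```

Run:
```python
from h import *
st()
t=robot.read_camera('top');s=robot.read_camera('side');cv2.imwrite('pics/top2.png',t);cv2.imwrite('pics/side2.png',s)
W=np.zeros((600,800,3),np.uint8)
W[:300,:800]=cv2.resize(t[135:295,105:532],(800,300),interpolation=cv2.INTER_CUBIC)
W[300:]=cv2.resize(s[150:300,200:600],(800,300),interpolation=cv2.INTER_CUBIC)
cv2.imwrite('pics/e.png',W)
```

```text
t 5.7 tcp box [-68.8 155.5] z 199.5 tooly ang in box -0.31 tz [ 0.001  0.    -1.   ] F [-1.8  0.4 -0.6] w 85.3 gf 0.0 j7 -0.55
```

View pics/e.png

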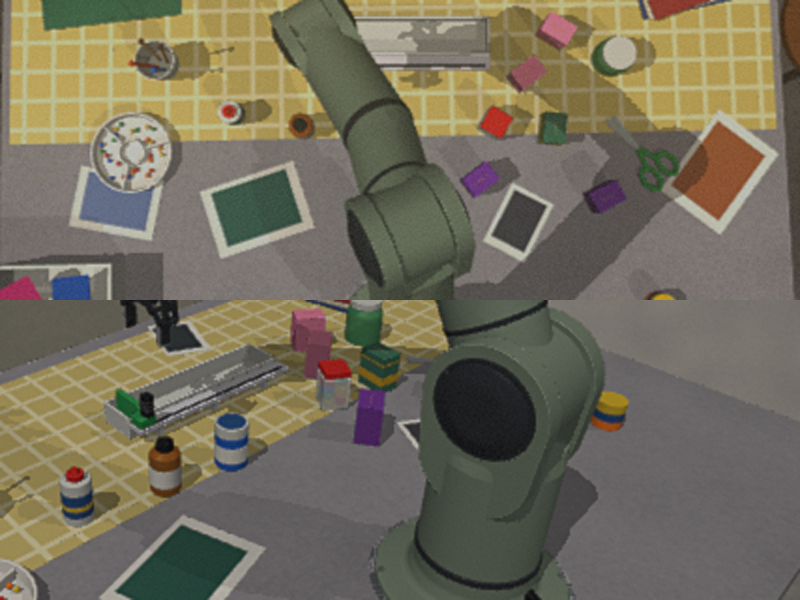

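```bash
cat > m.py <<'E'
from h import *
def blob(img,roi,f,up=6):
    u0,v0,u1,v1=roi;p=cv2.resize(img[v0:v1,u0:u1],None,fx=up,fy=up,interpolation=cv2.INTER_CUBIC)
    h=cv2.cvtColor(p,cv2.COLOR_BGR2HSV).astype(int);m=f(h).astype(np.uint8)
    cs,_=cv2.findContours(m,cv2.RETR_EXTERNAL,cv2.CHAIN_APPROX_NONE)
    if not cs:return None
    c=max(cs,key=cv2.contourArea).astype(np.float32).reshape(-1,2)
    return (c+.5)/up-.5+[u0,v0]
SP=dict(
 glue=((215,183,242,208),lambda h:((h[...,0]<8)|(h[...,0]>172))&(h[...,1]>130),95),
 varnish=((255,192,276,213),lambda h:(h[...,2]<75),94),
 paint=((286,192,313,219),lambda h:(abs(h[...,0]-110)<14)&(h[...,1]>110),84),
 beads=((355,185,388,215),lambda h:((h[...,0]<8)|(h[...,0]>172))&(h[...,1]>150),84),
 carton=((388,190,415,216),lambda h:(abs(h[...,0]-75)<18)&(h[...,1]>90),80))
def meas(img,n,d=(0,0)):
    roi,f,z=SP[n];roi=(roi[0]+d[0],roi[1]+d[1],roi[2]+d[0],roi[3]+d[1])
    c=blob(img,roi,f)
    if c is None: print(n,'none');return
    w=np.array([tobox(onz('top',q,z)) for q in c]).astype(np.float32)
    (cx,cy),sz,a=cv2.minAreaRect(w);m=cv2.moments(w.reshape(-1,1,2));g=(m['m10']/m['m00'],m['m01']/m['m00'])
    W=tow((cx,cy));print(n,'box',np.round((cx,cy),1),'cent',np.round(g,1),'size',np.round(sz,1),'ang',round(a,1),'r',round(float(np.hypot(*W))),'area',round(m['m00']))
E
python3 - <<'E'
from m import *
for f in('top0','top2'):
    t=cv2.imread(f'pics/{f}.png')
    for n in SP: meas(t,n)
# endwall & rail refine in top2: box right end
E
```

```text
glue box [-166.3  366.2] cent [-166.4  366.4] size [26.4 24.5] ang 89.9 r 595 area 510
varnish box [-194.   219.9] cent [-194.2  219.4] size [26.7 25.5] ang 56.5 r 496 area 543
paint box [-207.2   88.9] cent [-208.9   88.3] size [41.7 39.7] ang 14.0 r 444 area 1015
beads box [-189.6 -187.9] cent [-189.6 -188. ] size [52.1 51.6] ang 59.4 r 497 area 2515
carton box [-228.1 -292.2] cent [-228.1 -292.2] size [4.1 3.7] ang 71.3 r 515 area 11
glue box [-166.3  366.8] cent [-166.4  366.4] size [26.4 24.5] ang 89.9 r 595 area 510
varnish box [-194.1  220. ] cent [-194.3  219.6] size [27.9 25.8] ang 48.7 r 496 area 571
paint none
beads box [-189.5 -187.8] cent [-189.6 -187.9] size [52.3 51.9] ang 59.8 r 497 area 2536
carton box [-227.3 -294.1] cent [-226.7 -293.8] size [11.3  6.4] ang 71.3 r 517 area 44
```

Call:
step_arm(
  moves=[
    [[0.015,-0.007,0,0,0,0,0.085],[0.03,-0.014,0,0,0,0,0.085],[0.03,-0.014,0,0,0,0,0.085],[0.03,-0.014,0,0,0,0,0.085],[0.03,-0.014,0,0,0,0,0.085],[0.03,-0.014,0,0,0,0,0.085],[0.03,-0.013,0,0,0,0,0.085],[0.016,-0.0075,0,0,0,-0.005,0.085],[0,0,0,0,0,0,0.085],[0,0,0,0,0,0,0.085]],
  ],
)

```text
time_s: 6.63
tcp_pos: [485.2, 349.1, 199.3]
eef_rot: [2.248, 2.195, 0.0]
force: [0.9, -0.8, -1.1]
width: 0.995
grasp_force: 0.0
```

Run:
```python
from m import *
st()
t=robot.read_camera('top');cv2.imwrite('pics/top3.png',t)
for n in SP: meas(t,n)
print(cv2.cvtColor(t[203:204,396:407],cv2.COLOR_BGR2HSV))
# box right end from this image
S=t[138:178,270:372]
```

```text
t 6.63 tcp box [-164.8  368.9] z 199.3 tooly ang in box -0.43 tz [ 0.  0. -1.] F [ 0.9 -0.8 -1.1] w 85.0 gf 0.0 j7 -0.96
glue none
varnish box [-210.4  231.6] cent [-209.2  228.6] size [57.5 53.1] ang 1.9 r 486 area 1790
paint box [-207.7   89.3] cent [-207.9   89.2] size [41.5 41.5] ang 89.8 r 443 area 1343
beads box [-189.2 -188.4] cent [-189.4 -188.3] size [50.1 50.2] ang 59.1 r 497 area 2328
carton box [-201.8 -328.6] cent [-201.9 -328.9] size [3.9 5.9] ang 88.9 r 558 area 16
[[[46 56 68]
  [54 65 75]
  [54 71 72]
  [51 72 74]
  [56 69 74]
  [36 70 76]
  [50 73 70]
  [56 79 68]
  [60 72 88]
  [66 91 90]
  [66 95 97]]]
```

Call:
step_arm(
  moves=[
    [[-0.002,-0.001,0.025,0,0,0,0.085],[0,0,0.03,0,0,0,0.085],[0,0,0.03,0,0,0,0.085],[0,0,0.03,0,0,0,0.085],[0,0,0.025,0,0,0,0.085],[0,0,0.019,0,0,0,0.085],[0,0,0,0,0,0,0.02],[0,0,0,0,0,0,0.02],[0,0,0,0,0,0,0.02],[0,0,0,0,0,0,0.02]],
  ],
  grip_force=25,
)

```text
time_s: 7.52
tcp_pos: [485.6, 346.4, 41.9]
eef_rot: [2.247, 2.195, 0.003]
force: [-0.3, 0.8, -1.2]
width: 0.556
grasp_force: 25.9
```

Call:
step_arm(
  moves=[
    [[0,0,0,0,0,0,0.02],[0,0,0,0,0,0,0.02],[0,0,0,0,0,0,0.02]],
  ],
)

```text
time_s: 7.77
tcp_pos: [485.5, 346.6, 41.8]
eef_rot: [2.246, 2.196, 0.003]
force: [-0.3, -1.9, 7.9]
width: 0.558
grasp_force: 26.7
```

Run:
```python
from m import *
st()
```

```text
t 7.77 tcp box [-164.5  366.4] z 41.8 tooly ang in box -0.37 tz [ 0.002  0.001 -1.   ] F [-0.3 -1.9  7.9] w 47.6 gf 26.7 j7 -1.05
```

Call:
step_arm(
  moves=[
    [[0,0,-0.02,0,0,0,0.02],[0,0,-0.035,0,0,0,0.02],[0,0,-0.035,0,0,0,0.02],[0,0,-0.035,0,0,0,0.02],[-0.016,0.005,0,0,0,0,0.02],[-0.032,0.01,0,0,0,0,0.02],[-0.032,0.01,0,0,0,0,0.02],[-0.032,0.01,0,0,0,0,0.02],[-0.032,0.01,0,0,0,0,0.02],[-0.032,0.01,0,0,0,0,0.02]],
  ],
)

```text
time_s: 8.6
tcp_pos: [536.1, 167.5, 166.2]
eef_rot: [2.245, 2.196, 0.002]
force: [1.0, -0.6, -0.7]
width: 0.557
grasp_force: 26.6
```

Call:
step_arm(
  moves=[
    [[-0.032,0.01,0,0,0,0,0.02],[-0.032,0.01,0,0,0,0,0.02],[-0.032,0.01,0,0,0,0,0.02],[-0.032,0.01,0,0,0,0,0.02],[-0.032,0.01,0,0,0,0,0.02],[-0.032,0.01,0,0,0,0,0.02],[-0.032,0.01,0,0,0,0,0.02],[-0.032,0.01,0,0,0,0,0.02],[-0.032,0.01,0,0,0,0,0.02],[-0.032,0.01,0,0,0,0,0.02]],
  ],
)

```text
time_s: 9.43
tcp_pos: [628.9, -154.8, 166.2]
eef_rot: [2.246, 2.196, 0.001]
force: [0.7, 0.3, -0.7]
width: 0.554
grasp_force: 26.6
```

Call:
step_arm(
  moves=[
    [[-0.016,0.005,0,0,0,0,0.02],[0,0,0,0,0,0,0.02]],
  ],
)

```text
time_s: 9.6
tcp_pos: [633.4, -174.3, 165.7]
eef_rot: [2.25, 2.189, -0.001]
force: [0.9, -0.8, -0.7]
width: 0.554
grasp_force: 26.6
```

Run:
```python
from m import *
st()
t=robot.read_camera('top');cv2.imwrite('pics/top4.png',t)
SP['carton']=(SP['carton'][0],lambda h:(h[...,0]>35)&(h[...,0]<90)&(h[...,1]>50)&(h[...,2]<130),80)
for f in(0,2,3):meas(cv2.imread(f'pics/top{f}.png'),'carton')
```

```text
t 9.6 tcp box [  -8.1 -152.1] z 165.7 tooly ang in box -0.65 tz [ 0.001 -0.002 -1.   ] F [ 0.9 -0.8 -0.7] w 47.3 gf 26.6 j7 -0.05
carton box [-201.5 -309.9] cent [-201.4 -310.3] size [49.5 66.6] ang 84.0 r 547 area 3006
carton box [-202. -309.] cent [-202.1 -309.8] size [50.4 65.8] ang 84.1 r 546 area 2936
carton box [-201.3 -309.7] cent [-200.9 -310.5] size [49.2 66.5] ang 83.0 r 547 area 2943
```

Call:
step_arm(
  moves=[
    [[0.006,0.008,0.02,0,0,-0.011,0.02],[0,0,0.03,0,0,0,0.02],[0,0,0.03,0,0,0,0.02],[0,0,0.02,0,0,0,0.02],[0,0,0.012,0,0,0,0.02],[0,0,0.005,0,0,0,0.02],[0,0,0,0,0,0,0.02],[0,0,0,0,0,0,0.02]],
  ],
)

```text
time_s: 10.32
tcp_pos: [642.1, -163.0, 49.6]
eef_rot: [2.233, 2.209, 0.001]
force: [-0.1, 0.5, -1.7]
width: 0.551
grasp_force: 26.5
```

Run:
```python
from m import *
st()
```

```text
t 10.32 tcp box [   0.4 -140.6] z 49.6 tooly ang in box 0.31 tz [ 0.001 -0.    -1.   ] F [-0.1  0.5 -1.7] w 47.1 gf 26.5 j7 -0.1
```

Call:
step_arm(
  moves=[
    [[-0.005,0,0.003,0,0,0,0.02],[0,0,0,0,0,0,0.02],[0,0,0,0,0,0,0.065],[0,0,0,0,0,0,0.085],[0,0,0,0,0,0,0.085],[0,0,-0.015,0,0,0,0.085],[0,0,-0.03,0,0,0,0.085],[0,0,-0.035,0,0,0,0.085],[0,0,-0.025,0,0,0,0.085],[0,-0.015,0,0,0,0,0.085]],
  ],
)

```text
time_s: 11.15
tcp_pos: [630.4, -167.8, 157.0]
eef_rot: [2.228, 2.205, 0.009]
force: [0.6, -0.3, 0.7]
width: 0.997
grasp_force: 0.0
```

Call:
step_arm(
  moves=[
    [[-0.005,-0.03,0,0,0,0,0.085],[-0.01,-0.035,0,0,0,0,0.085],[-0.01,-0.035,0,0,0,0,0.085],[-0.01,-0.035,0,0,0,0,0.085],[-0.007,-0.03,0,0,0,0,0.085],[0,-0.01,0,0,0,0.106,0.085],[0,0,0,0,0,0.106,0.085],[0,0,0,0,0,0.106,0.085],[0,0,0,0,0,0.106,0.085],[0,0,0,0,0,0.106,0.085]],
  ],
)

```text
time_s: 11.98
tcp_pos: [451.2, -208.1, 151.5]
eef_rot: [2.737, 1.54, 0.001]
force: [-0.5, 0.3, 0.7]
width: 0.994
grasp_force: 0.0
```

```bash
sed -i "s/lambda h:(abs(h\[...,0\]-75)<18)&(h\[...,1\]>90),80/lambda h:(h[...,0]>35)\&(h[...,0]<90)\&(h[...,1]>50)\&(h[...,2]<130),80/" m.py
python3 - <<'E'
from m import *
st()
t=robot.read_camera('top');s=robot.read_camera('side');cv2.imwrite('pics/top5.png',t);cv2.imwrite('pics/side5.png',s)
for n in SP: meas(t,n)
W=np.zeros((600,800,3),np.uint8)
W[:330]=cv2.resize(t[138:220,215:415],(800,330),interpolation=cv2.INTER_CUBIC)
W[330:]=cv2.resize(s[150:260,220:550],(800,270),interpolation=cv2.INTER_CUBIC)
cv2.imwrite('pics/f.png',W)
E
```

```text
t 11.98 tcp box [-189.8 -188.8] z 151.5 tooly ang in box -30.36 tz [ 0.001 -0.    -1.   ] F [-0.5  0.3  0.7] w 84.9 gf 0.0 j7 -0.38
glue none
varnish box [-193.6  219.6] cent [-194.2  219.5] size [27.5 25. ] ang 45.0 r 496 area 538
paint box [-208.    88.8] cent [-207.8   89.2] size [41.  40.8] ang 71.6 r 443 area 1276
beads box [-194.6 -164.4] cent [-195.5 -162.9] size [15.9 18.4] ang 63.2 r 483 area 205
carton box [-184.6 -316. ] cent [-188.5 -318.4] size [99.9 45.7] ang 26.4 r 565 area 1669
```

View pics/f.png

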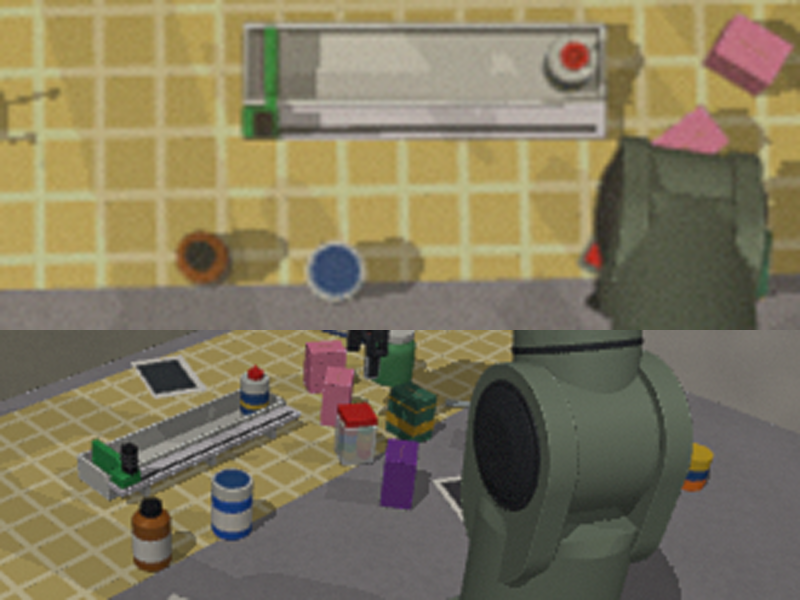

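Call:
step_arm(
  moves=[
    [[0,0,0.025,0,0,0,0.085],[0,0,0.03,0,0,0,0.085],[0,0,0.03,0,0,0,0.085],[0,0,0.02,0,0,0,0.085],[0,0,0.007,0,0,0,0.085],[0,0,0,0,0,0,0.03],[0,0,0,0,0,0,0.03],[0,0,0,0,0,0,0.03],[0,0,0,0,0,0,0.03],[0,0,0,0,0,0,0.03]],
  ],
  grip_force=25,
)

```text
time_s: 12.92
tcp_pos: [451.7, -208.5, 39.8]
eef_rot: [2.732, 1.547, 0.002]
force: [-2.4, 0.9, 11.0]
width: 0.628
grasp_force: 28.0
```

Run:
```python
from m import *
st()
t=cv2.imread('pics/top5.png')
c=blob(t,(350,146,368,160),SP['glue'][1]);print('glue',np.mean([tobox(onz('top',q,95)) for q in c],0))
# wall edges: gradient profile across x at columns 300..345
g=cv2.cvtColor(t,cv2.COLOR_BGR2GRAY).astype(float)
for u in (300,330): print(u,g[140:176,u-8:u+8].mean(1).round().astype(int))
for u in (300,330): print([ (v,tobox(onz('top',(u,v),42))[0].round(1)) for v in (144,145,146,163,164,165)])
```

```text
t 12.92 tcp box [-189.2 -189.2] z 39.8 tooly ang in box -30.04 tz [ 0.002 -0.001 -1.   ] F [-2.4  0.9 11. ] w 53.6 gf 28.0 j7 -0.45
glue [  -1.19506298 -144.77121099]
300 [162 146 142 145 172 103 135 168 169 167 168 166 167 167 168 167 156 155
 155 157 156 151 148 178 158 176 167 171 165 111  77 140 162 162 161 160]
330 [152 147 144 148 158  93 127 163 164 162 162 162 162 162 162 163 162 162
 163 162 162 160 156 168 149 162 162 165 155  91  91 163 132 152 156 156]
[(144, np.float64(38.2)), (145, np.float64(34.2)), (146, np.float64(30.1)), (163, np.float64(-38.7)), (164, np.float64(-42.7)), (165, np.float64(-46.8))]
[(144, np.float64(38.1)), (145, np.float64(34.0)), (146, np.float64(30.0)), (163, np.float64(-38.9)), (164, np.float64(-42.9)), (165, np.float64(-47.0))]
```

Call:
step_arm(
  moves=[
    [[0,0,-0.02,0,0,0,0.03],[0,0,-0.035,0,0,0,0.03],[0,0,-0.035,0,0,0,0.03],[0,0,-0.035,0,0,-0.104,0.03],[0,0,0,0,0,-0.105,0.03],[0,0,0,0,0,-0.105,0.03],[0,0,0,0,0,-0.105,0.03],[0,0,0,0,0,-0.105,0.03],[0.006,0.012,0,0,0,0,0.03],[0.016,0.03,0,0,0,0,0.03]],
  ],
)

```text
time_s: 13.75
tcp_pos: [491.3, -189.3, 164.2]
eef_rot: [2.246, 2.196, -0.003]
force: [2.0, -1.9, -1.6]
width: 0.627
grasp_force: 27.7
```

Call:
step_arm(
  moves=[
    [[0.016,0.03,0,0,0,0,0.03],[0.016,0.03,0,0,0,0,0.03],[0.016,0.03,0,0,0,0,0.03],[0.016,0.03,0,0,0,0,0.03],[0.011,0.019,0,0,0,0,0.03],[0.005,0.008,0,0,0,0,0.03],[0,0,0,0,0,0,0.03],[0,0,0,0,0,0,0.03]],
  ],
)

```text
time_s: 14.42
tcp_pos: [641.2, -109.4, 163.4]
eef_rot: [-2.241, -2.202, 0.001]
force: [-0.6, 0.2, -1.7]
width: 0.629
grasp_force: 27.7
```

Run:
```python
from m import *
st()
```

```text
t 14.42 tcp box [ -1.3 -87. ] z 163.4 tooly ang in box -0.07 tz [-0. -0. -1.] F [-0.6  0.2 -1.7] w 53.7 gf 27.7 j7 -0.15
```

Call:
step_arm(
  moves=[
    [[0,0.001,0.025,0,0,0,0.03],[0,0,0.03,0,0,0,0.03],[0,0,0.03,0,0,0,0.03],[0,0,0.02,0,0,0,0.03],[0,0,0.01,0,0,0,0.03],[0,0,0.003,0,0,0,0.03],[0,0,0,0,0,0,0.03],[0,0,0,0,0,0,0.06],[0,0,0,0,0,0,0.085],[0,0,0,0,0,0,0.085]],
  ],
)

```text
time_s: 15.25
tcp_pos: [643.3, -109.6, 46.7]
eef_rot: [2.239, 2.201, 0.002]
force: [-0.1, -0.5, 0.1]
width: 0.953
grasp_force: 0.0
```

Call:
step_arm(
  moves=[
    [[0,0,-0.015,0,0,0,0.085],[0,0,-0.03,0,0,0,0.085],[0,0,-0.035,0,0,0,0.085],[0,0,-0.03,0,0,0,0.085],[0.012,-0.014,0,0,0,0,0.085],[0.027,-0.032,0,0,0,0,0.085],[0.027,-0.032,0,0,0,0,0.085],[0.027,-0.032,0,0,0,0,0.085],[0.027,-0.032,0,0,0,0,0.085],[0.027,-0.032,0,0,0,0,0.085]],
  ],
)

```text
time_s: 16.08
tcp_pos: [470.5, 40.7, 156.7]
eef_rot: [2.24, 2.201, 0.002]
force: [1.7, 1.5, -0.4]
width: 0.995
grasp_force: 0.0
```

Run:
```python
from m import *
st()
t=robot.read_camera('top');s=robot.read_camera('side');cv2.imwrite('pics/top6.png',t);cv2.imwrite('pics/side6.png',s)
for n in SP: meas(t,n)
SP['beads']=((333,144,356,166),)+SP['beads'][1:];meas(t,'beads')
```

```text
t 16.08 tcp box [-174.5   60.3] z 156.7 tooly ang in box -0.06 tz [ 0.002 -0.    -1.   ] F [ 1.7  1.5 -0.4] w 85.0 gf 0.0 j7 -0.47
glue none
varnish box [-194.1  219.5] cent [-194.3  219.5] size [27.4 25.4] ang 45.1 r 496 area 544
paint box [-219.9  104. ] cent [-219.2  105. ] size [13.8  4.1] ang 44.9 r 434 area 37
beads none
carton box [-202.  -308.9] cent [-201.5 -309.9] size [50.2 66.1] ang 84.0 r 546 area 2908
beads box [ -0.4 -86.3] cent [ -0.2 -86.5] size [49.9 51.6] ang 89.9 r 651 area 2498
```

Run:
```python
from m import *
a=cv2.imread('pics/side5.png').astype(int);b=cv2.imread('pics/side6.png').astype(int)
print(np.abs(a-b)[208:236,305:326].mean(), proj('side',[*tow((-208,89)),42]))
```

```text
1.9149659863945578 [315.42679402 220.6221076 ]
```

Call:
step_arm(
  moves=[
    [[0.015,-0.017,0,0,0,0,0.085],[0.014,-0.0165,0,0,0,0,0.085],[0,0,0,0,0,0,0.085]],
  ],
)

```text
time_s: 16.43
tcp_pos: [437.0, 71.6, 156.6]
eef_rot: [2.237, 2.205, 0.001]
force: [0.3, 0.2, -0.1]
width: 0.992
grasp_force: 0.0
```

Call:
step_arm(
  moves=[
    [[-0.001,0,0.025,0,0,0,0.085],[0,0,0.03,0,0,0,0.085],[0,0,0.03,0,0,0,0.085],[0,0,0.02,0,0,0,0.085],[0,0,0.011,0,0,0,0.085],[0,0,0,0,0,0,0.03],[0,0,0,0,0,0,0.03],[0,0,0,0,0,0,0.03],[0,0,0,0,0,0,0.03],[0,0,0,0,0,0,0.03]],
  ],
)

```text
time_s: 17.27
tcp_pos: [439.6, 68.4, 40.3]
eef_rot: [2.24, 2.201, 0.002]
force: [0.1, -0.6, 9.0]
width: 0.672
grasp_force: 27.9
```

Run:
```python
from m import *
st()
```

```text
t 17.27 tcp box [-205.8   87.5] z 40.3 tooly ang in box -0.06 tz [ 0.002  0.    -1.   ] F [ 0.1 -0.6  9. ] w 57.4 gf 27.9 j7 -0.71
```

Call:
step_arm(
  moves=[
    [[0,0,-0.02,0,0,0,0.03],[0,0,-0.035,0,0,0,0.03],[0,0,-0.035,0,0,0,0.03],[0,0,-0.035,0,0,0,0.03],[-0.006,0.012,0,0,0,0,0.03],[-0.016,0.03,0,0,0,0,0.03],[-0.016,0.03,0,0,0,0,0.03],[-0.016,0.03,0,0,0,0,0.03],[-0.016,0.03,0,0,0,0,0.03],[-0.016,0.03,0,0,0,0,0.03]],
  ],
)

```text
time_s: 18.1
tcp_pos: [600.6, -21.6, 165.0]
eef_rot: [2.24, 2.202, 0.001]
force: [0.2, 0.0, -1.3]
width: 0.675
grasp_force: 28.1
```

Call:
step_arm(
  moves=[
    [[-0.016,0.03,0,0,0,0,0.03],[-0.0085,0.014,0,0,0,0,0.03],[0,0,0,0,0,0,0.03],[0,0,0,0,0,0,0.03]],
  ],
)

```text
time_s: 18.43
tcp_pos: [642.9, -46.0, 164.2]
eef_rot: [-2.241, -2.201, 0.0]
force: [-0.1, 0.3, -1.1]
width: 0.672
grasp_force: 28.1
```

Run:
```python
from m import *
st()
```

```text
t 18.43 tcp box [ -0.7 -23.6] z 164.2 tooly ang in box -0.1 tz [-0.  0. -1.] F [-0.1  0.3 -1.1] w 57.4 gf 28.1 j7 -0.26
```

Call:
step_arm(
  moves=[
    [[0,0.001,0.025,0,0,0,0.03],[0,0,0.03,0,0,0,0.03],[0,0,0.03,0,0,0,0.03],[0,0,0.02,0,0,0,0.03],[0,0,0.01,0,0,0,0.03],[0,0,0.004,0,0,0,0.03],[0,0,0,0,0,0,0.03],[0,0,0,0,0,0,0.065],[0,0,0,0,0,0,0.085],[0,0,0,0,0,0,0.085]],
  ],
)

```text
time_s: 19.27
tcp_pos: [644.6, -45.6, 46.5]
eef_rot: [2.239, 2.201, 0.002]
force: [0.3, 0.1, -0.7]
width: 0.992
grasp_force: 0.0
```

Call:
step_arm(
  moves=[
    [[0,0,-0.015,0,0,0,0.085],[0,0,-0.03,0,0,0,0.085],[0,0,-0.035,0,0,0,0.085],[0,0,-0.03,0,0,0,0.085],[-0.014,-0.01,0,0,0,0,0.085],[-0.028,-0.02,0,0,0,0,0.085],[-0.028,-0.02,0,0,0,0,0.085],[-0.028,-0.02,0,0,0,0,0.085],[-0.028,-0.02,0,0,0,0,0.085],[-0.028,-0.02,0,0,0,0,0.085]],
  ],
)

```text
time_s: 20.1
tcp_pos: [530.4, -198.8, 156.9]
eef_rot: [2.239, 2.202, 0.001]
force: [0.4, -1.4, 0.1]
width: 0.996
grasp_force: 0.0
```

Call:
step_arm(
  moves=[
    [[-0.028,-0.02,0,0,0,0,0.085],[-0.028,-0.02,0,0,0,0,0.085],[-0.028,-0.02,0,0,0,0,0.085],[-0.028,-0.02,0,0,0,0,0.085],[-0.021,-0.012,0,0,0,0.053,0.085],[0,0,0,0,0,0.052,0.085],[0,0,0,0,0,0,0.085]],
  ],
)

```text
time_s: 20.68
tcp_pos: [436.4, -330.5, 156.7]
eef_rot: [2.357, 2.074, -0.0]
force: [0.5, 1.0, 0.2]
width: 0.997
grasp_force: 0.0
```

Run:
```python
from m import *
st()
t=robot.read_camera('top');s=robot.read_camera('side');cv2.imwrite('pics/top7.png',t);cv2.imwrite('pics/side7.png',s)
W=np.zeros((600,800,3),np.uint8)
W[:330]=cv2.resize(t[138:220,215:415],(800,330),interpolation=cv2.INTER_CUBIC)
W[330:]=cv2.resize(s[150:260,220:550],(800,270),interpolation=cv2.INTER_CUBIC)
cv2.imwrite('pics/g.png',W)
```

```text
t 20.68 tcp box [-202.5 -311.4] z 156.7 tooly ang in box -6.37 tz [ 0.001 -0.001 -1.   ] F [0.5 1.  0.2] w 85.1 gf 0.0 j7 0.2
```

View pics/g.png

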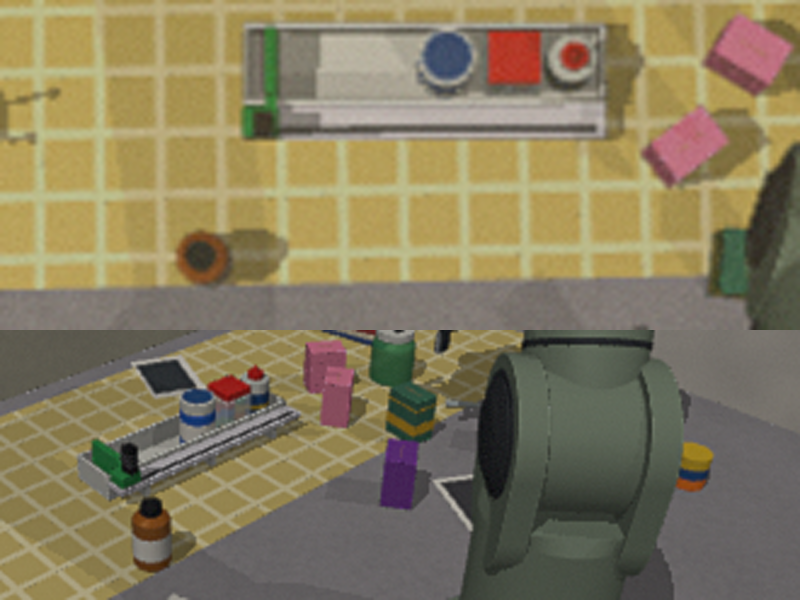

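Call:
step_arm(
  moves=[
    [[0,0,0.025,0,0,0,0.085],[0,0,0.03,0,0,0,0.085],[0,0,0.03,0,0,0,0.085],[0,0,0.02,0,0,0,0.085],[0,0,0.012,0,0,0,0.085],[0,0,0,0,0,0,0.04],[0,0,0,0,0,0,0.04],[0,0,0,0,0,0,0.04],[0,0,0,0,0,0,0.04],[0,0,0,0,0,0,0.04]],
  ],
)

```text
time_s: 21.62
tcp_pos: [437.5, -329.4, 39.4]
eef_rot: [2.352, 2.081, 0.001]
force: [-0.4, 0.4, -2.3]
width: 0.746
grasp_force: 29.1
```

Run:
```python
from m import *
st()
```

```text
t 21.62 tcp box [-201.4 -310.3] z 39.4 tooly ang in box -6.05 tz [ 0.001 -0.001 -1.   ] F [-0.4  0.4 -2.3] w 63.7 gf 29.1 j7 0.12
```

Call:
step_arm(
  moves=[
    [[0,0,-0.02,0,0,0,0.04],[0,0,-0.035,0,0,0,0.04],[0,0,-0.035,0,0,0,0.04],[0,0,-0.035,0,0,-0.053,0.04],[0,0,0,0,0,-0.053,0.04],[0.014,0.008,0,0,0,0,0.04],[0.029,0.017,0,0,0,0,0.04],[0.029,0.017,0,0,0,0,0.04],[0.029,0.017,0,0,0,0,0.04],[0.029,0.017,0,0,0,0,0.04]],
  ],
)

```text
time_s: 22.45
tcp_pos: [515.8, -199.1, 164.1]
eef_rot: [2.239, 2.202, 0.0]
force: [0.8, -1.0, -0.8]
width: 0.746
grasp_force: 29.4
```

Call:
step_arm(
  moves=[
    [[0.029,0.017,0,0,0,0,0.04],[0.029,0.017,0,0,0,0,0.04],[0.029,0.017,0,0,0,0,0.04],[0.029,0.017,0,0,0,0,0.04],[0.029,0.017,0,0,0,0,0.04],[0.029,0.017,0,0,0,0,0.04],[0.029,0.017,0,0,0,0,0.04],[0.014,0.0065,0,0,0,0,0.04],[0,0,0,0,0,0,0.04],[0,0,0,0,0,0,0.04]],
  ],
)

```text
time_s: 23.28
tcp_pos: [644.1, 15.4, 163.5]
eef_rot: [2.238, 2.205, 0.0]
force: [-0.6, -1.4, -1.9]
width: 0.744
grasp_force: 29.3
```

Run:
```python
from m import *
st()
```

```text
t 23.28 tcp box [-0.5 37.8] z 163.5 tooly ang in box 0.09 tz [ 0.  0. -1.] F [-0.6 -1.4 -1.9] w 63.6 gf 29.3 j7 -0.36
```

Call:
step_arm(
  moves=[
    [[0,0.0005,0.025,0,0,0,0.04],[0,0,0.03,0,0,0,0.04],[0,0,0.025,0,0,0,0.04],[0,0,0.015,0,0,0,0.04],[0,0,0.012,0,0,0,0.04],[0,0,0.01,0,0,0,0.04],[0,0,0,0,0,0,0.04],[0,0,0,0,0,0,0.04]],
  ],
)

```text
time_s: 23.95
tcp_pos: [644.8, 14.2, 46.7]
eef_rot: [2.24, 2.203, 0.0]
force: [-0.4, -0.4, -1.8]
width: 0.746
grasp_force: 29.2
```

Call:
step_arm(
  moves=[
    [[0,0,0.002,0,0,0,0.04],[0,0,0,0,0,0,0.04],[0,0,0,0,0,0,0.07],[0,0,0,0,0,0,0.085],[0,0,0,0,0,0,0.085],[0,0,-0.015,0,0,0,0.085],[0,0,-0.03,0,0,0,0.085],[0,0,-0.035,0,0,0,0.085],[0,0,-0.03,0,0,0,0.085],[0.0125,-0.014,0,0,0,0,0.085]],
  ],
)

```text
time_s: 24.78
tcp_pos: [634.9, 25.4, 161.3]
eef_rot: [2.238, 2.195, 0.01]
force: [1.3, -0.5, 0.0]
width: 0.992
grasp_force: 0.0
```

Call:
step_arm(
  moves=[
    [[0.025,-0.027,0,0,0,0,0.085],[0.025,-0.027,0,0,0,0,0.085],[0.025,-0.027,0,0,0,0,0.085],[0.025,-0.027,0,0,0,0,0.085],[0.025,-0.027,0,0,0,0,0.085],[0.025,-0.027,0,0,0,0,0.085],[0.02,-0.018,0,0,0,0,0.085],[0,0,0,0,0,0,0.085],[0,0,0,0,0,0,0.085]],
  ],
)

```text
time_s: 25.53
tcp_pos: [453.1, 201.5, 155.6]
eef_rot: [2.236, 2.206, 0.002]
force: [-0.5, -1.1, 1.2]
width: 0.999
grasp_force: 0.0
```

Run:
```python
from m import *
st()
s=robot.read_camera('side').astype(int);a=cv2.imread('pics/side7.png').astype(int)
u=proj('side',[*tow((-194,219.5)),40]).astype(int);print(u,np.abs(s-a)[u[1]-10:u[1]+16,u[0]-8:u[0]+8].mean())
```

```text
t 25.53 tcp box [-194.5  220.8] z 155.6 tooly ang in box 0.18 tz [ 0.001  0.    -1.   ] F [-0.5 -1.1  1.2] w 85.3 gf 0.0 j7 -0.82
[282 233] 3.1666666666666665
```

Varnish body is 74 mm tall, so I grip a bit lower (z≈38).

Call:
step_arm(
  moves=[
    [[-0.001,0,0.025,0,0,0,0.085],[0,0,0.03,0,0,0,0.085],[0,0,0.03,0,0,0,0.085],[0,0,0.02,0,0,0,0.085],[0,0,0.012,0,0,0,0.085],[0,0,0,0,0,0,0.03],[0,0,0,0,0,0,0.03],[0,0,0,0,0,0,0.03],[0,0,0,0,0,0,0.03],[0,0,0,0,0,0,0.03]],
  ],
)

```text
time_s: 26.42
tcp_pos: [454.3, 199.2, 38.3]
eef_rot: [2.239, 2.202, 0.002]
force: [-0.9, -2.1, 6.9]
width: 0.605
grasp_force: 26.8
```

Run:
```python
from m import *
st()
```

```text
t 26.42 tcp box [-193.2  218.5] z 38.3 tooly ang in box -0.02 tz [ 0.002  0.001 -1.   ] F [-0.9 -2.1  6.9] w 51.7 gf 26.8 j7 -0.95
```

Call:
step_arm(
  moves=[
    [[0,0,-0.02,0,0,0,0.03],[0,0,-0.035,0,0,0,0.03],[0,0,-0.035,0,0,0,0.03],[0,0,-0.035,0,0,0,0.03],[-0.01,0.015,0,0,0,0,0.03],[-0.018,0.028,0,0,0,0,0.03],[-0.018,0.028,0,0,0,0,0.03],[-0.018,0.028,0,0,0,0,0.03],[-0.018,0.028,0,0,0,0,0.03],[-0.018,0.028,0,0,0,0,0.03]],
  ],
)

```text
time_s: 27.25
tcp_pos: [608.2, 95.3, 163.0]
eef_rot: [2.239, 2.203, 0.001]
force: [0.6, 0.8, -2.3]
width: 0.602
grasp_force: 27.5
```

Call:
step_arm(
  moves=[
    [[-0.018,0.028,0,0,0,0,0.03],[-0.0065,0.01,0,0,0,0,0.03],[0,0,0,0,0,0,0.03],[0,0,0,0,0,0,0.03]],
  ],
)

```text
time_s: 27.58
tcp_pos: [644.5, 71.2, 162.4]
eef_rot: [-2.24, -2.202, 0.0]
force: [-0.6, 0.2, -2.1]
width: 0.603
grasp_force: 27.4
```

Run:
```python
from m import *
st()
```

```text
t 27.58 tcp box [-1.  93.6] z 162.4 tooly ang in box -0.04 tz [-0.  0. -1.] F [-0.6  0.2 -2.1] w 51.5 gf 27.4 j7 -0.46
```

Call:
step_arm(
  moves=[
    [[0,0.001,0.025,0,0,0,0.03],[0,0,0.03,0,0,0,0.03],[0,0,0.03,0,0,0,0.03],[0,0,0.02,0,0,0,0.03],[0,0,0.01,0,0,0,0.03],[0,0,0.004,0,0,0,0.03],[0,0,0,0,0,0,0.03],[0,0,0,0,0,0,0.065],[0,0,0,0,0,0,0.085],[0,0,0,0,0,0,0.085]],
  ],
)

```text
time_s: 28.42
tcp_pos: [646.2, 71.8, 44.5]
eef_rot: [2.238, 2.203, 0.002]
force: [0.2, 0.1, 0.2]
width: 0.988
grasp_force: 0.0
```

Call:
step_arm(
  moves=[
    [[0,0,-0.015,0,0,0,0.085],[0,0,-0.03,0,0,0,0.085],[0,0,-0.035,0,0,0,0.085],[0,0,-0.035,0,0,0,0.085],[0.005,-0.012,0,0,0,0,0.085],[0.024,-0.023,0,0,0,0,0.085],[0.024,-0.023,0,0,0,0,0.085],[0.009,-0.01,0,0,0,0,0.085],[0,0,0,0,0,0,0.085],[0,0,0,0,0,0,0.085]],
  ],
)

```text
time_s: 29.25
tcp_pos: [578.7, 135.2, 159.8]
eef_rot: [2.237, 2.204, 0.002]
force: [0.4, 0.1, 0.8]
width: 0.993
grasp_force: 0.0
```

Run:
```python
from m import *
st()
t=robot.read_camera('top');s=robot.read_camera('side');cv2.imwrite('pics/top8.png',t);cv2.imwrite('pics/side8.png',s)
W=np.zeros((600,800,3),np.uint8)
W[:330]=cv2.resize(t[138:220,215:415],(800,330),interpolation=cv2.INTER_CUBIC)
W[330:]=cv2.resize(s[150:260,220:550],(800,270),interpolation=cv2.INTER_CUBIC)
cv2.imwrite('pics/i.png',W)
```

```text
t 29.25 tcp box [-67.9 156.6] z 159.8 tooly ang in box 0.09 tz [ 0.002  0.    -1.   ] F [0.4 0.1 0.8] w 84.8 gf 0.0 j7 -0.6
```

View pics/i.png

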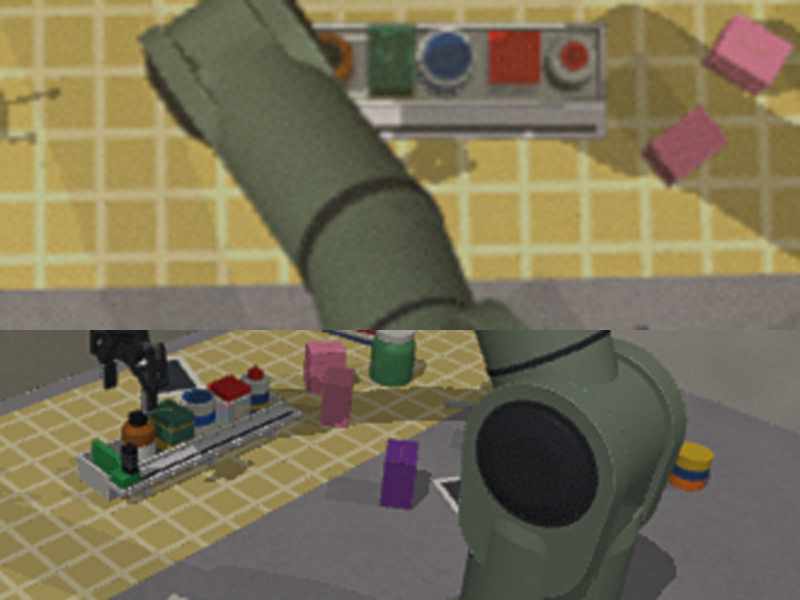

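Call:
step_arm(
  moves=[
    [[0,0,0,0,0,0.12,0.05],[0,0,0,0,0,0.121,0.05],[0,0,0,0,0,0.121,0.05],[0,0,0,0,0,0.121,0.05],[0,0,0,0,0,0.121,0.05],[0,0,0,0,0,0.121,0.05],[0,0,0,0,0,0.121,0.05],[0,0,0,0,0,0.121,0.05],[0,0,0,0,0,0.121,0.05],[0,0,0,0,0,0.121,0.05]],
  ],
)

```text
time_s: 30.18
tcp_pos: [579.2, 133.8, 158.5]
eef_rot: [3.097, 0.529, 0.0]
force: [0.4, 0.1, -0.6]
width: 0.585
grasp_force: 0.0
```

Call:
step_arm(
  moves=[
    [[0,0,0,0,0,0.121,0.05],[0,0,0,0,0,0.121,0.05],[0,0,0,0,0,0.121,0.05],[0,0,0,0,0,0,0.05],[0,0,0,0,0,0,0.05]],
  ],
)

```text
time_s: 30.6
tcp_pos: [579.0, 134.3, 158.4]
eef_rot: [3.141, -0.022, 0.0]
force: [0.3, 0.5, 0.4]
width: 0.583
grasp_force: 0.0
```

Run:
```python
from m import *
st()
```

```text
t 30.6 tcp box [-67.6 155.6] z 158.4 tooly ang in box -89.87 tz [ 0. -0. -1.] F [0.3 0.5 0.4] w 49.8 gf 0.0 j7 -1.92
```

Call:
step_arm(
  moves=[
    [[0,0,0.025,0,0,0,0.05],[0,0,0.03,0,0,0,0.05],[0,0,0.025,0,0,0,0.05],[0,0,0.014,0,0,0,0.05],[0,0,0,0,0,0,0],[0,0,0,0,0,0,0],[0,0,0,0,0,0,0],[0,0,0,0,0,0,0],[0,0,0,0,0,0,0],[0,0,0,0,0,0,0]],
  ],
  grip_force=50,
)

```text
time_s: 31.43
tcp_pos: [579.1, 134.7, 65.2]
eef_rot: [-3.141, 0.027, -0.002]
force: [0.3, -0.9, 3.3]
width: 0.205
grasp_force: 50.8
```

Run:
```python
from m import *
st()
```

```text
t 31.43 tcp box [-67.4 156.1] z 65.2 tooly ang in box -90.03 tz [ 0.001  0.    -1.   ] F [ 0.3 -0.9  3.3] w 17.5 gf 50.8 j7 -1.94
```

Call:
step_arm(
  moves=[
    [[0,0.006,0,0,0,0,0],[0,0.006,0,0,0,0,0],[0,0.005,0,0,0,0,0],[0,0.004,0,0,0,0,0],[0,0.004,0,0,0,0,0],[0,0.004,0,0,0,0,0],[0,0.004,0,0,0,0,0],[0,0.004,0,0,0,0,0],[0,0.004,0,0,0,0,0],[0,0.004,0,0,0,0,0]],
  ],
)

```text
time_s: 32.27
tcp_pos: [578.4, 90.0, 65.2]
eef_rot: [-3.14, 0.026, -0.003]
force: [-0.6, 4.2, 6.5]
width: 0.205
grasp_force: 51.6
```

Call:
step_arm(
  moves=[
    [[0,0.002,0,0,0,0,0],[0,0.002,0,0,0,0,0],[0,0.002,0,0,0,0,0],[0,0.002,0,0,0,0,0],[0,0.002,0,0,0,0,0],[0,0,0,0,0,0,0]],
  ],
)

```text
time_s: 32.77
tcp_pos: [578.2, 79.8, 65.2]
eef_rot: [-3.141, 0.027, -0.002]
force: [-0.5, 1.9, 6.9]
width: 0.198
grasp_force: 51.6
```

Run:
```python
from m import *
st()
```

```text
t 32.77 tcp box [-67.4 101.1] z 65.2 tooly ang in box -90.04 tz [ 0.002  0.001 -1.   ] F [-0.5  1.9  6.9] w 16.9 gf 51.6 j7 -1.85
```

Call:
step_arm(
  moves=[
    [[0,0.002,0,0,0,0,0],[0,0.002,0,0,0,0,0],[0,0.001,0,0,0,0,0],[0,0.001,0,0,0,0,0],[0,0,0,0,0,0,0]],
  ],
)

```text
time_s: 33.18
tcp_pos: [578.1, 74.1, 65.2]
eef_rot: [-3.14, 0.026, -0.003]
force: [-0.6, 4.8, 8.1]
width: 0.206
grasp_force: 51.6
```

Call:
step_arm(
  moves=[
    [[0,0.001,0,0,0,0,0],[0,0.001,0,0,0,0,0],[0,0,0,0,0,0,0]],
  ],
)

```text
time_s: 33.43
tcp_pos: [578.1, 72.2, 65.2]
eef_rot: [-3.14, 0.026, -0.003]
force: [-0.2, 4.9, 6.8]
width: 0.204
grasp_force: 51.6
```

Call:
step_arm(
  moves=[
    [[0,0.001,0,0,0,0,0],[0,0.001,0,0,0,0,0],[0,0,0,0,0,0,0]],
  ],
)

```text
time_s: 33.68
tcp_pos: [578.1, 70.2, 65.2]
eef_rot: [-3.14, 0.026, -0.003]
force: [0.5, 4.6, 7.4]
width: 0.201
grasp_force: 51.6
```

Call:
step_arm(
  moves=[
    [[0,0.001,0,0,0,0,0],[0,0.001,0,0,0,0,0],[0,0,0,0,0,0,0]],
  ],
)

```text
time_s: 33.93
tcp_pos: [578.0, 69.5, 65.2]
eef_rot: [-3.139, 0.025, -0.003]
force: [-0.6, 12.0, 6.7]
width: 0.204
grasp_force: 51.4
```

Call:
step_arm(
  moves=[
    [[0,0.001,0,0,0,0,0],[0,0.001,0,0,0,0,0],[0,0,0,0,0,0,0],[0,0,0,0,0,0,0]],
  ],
)

```text
time_s: 34.27
tcp_pos: [578.1, 69.3, 65.2]
eef_rot: [-3.137, 0.022, -0.003]
force: [0.0, 20.4, 5.1]
width: 0.203
grasp_force: 51.4
```

Run:
```python
from m import *
st()
t=robot.read_camera('top');s=robot.read_camera('side')
W=np.zeros((600,800,3),np.uint8)
W[:320]=cv2.resize(t[138:178,270:370],(800,320),interpolation=cv2.INTER_CUBIC)
W[320:]=cv2.resize(s[150:220,240:440],(800,280),interpolation=cv2.INTER_CUBIC)
cv2.imwrite('pics/j.png',W)
```

```text
t 34.27 tcp box [-67.4  90.7] z 65.2 tooly ang in box -89.89 tz [ 0.002  0.004 -1.   ] F [ 0.  20.4  5.1] w 17.3 gf 51.4 j7 -1.83
```

View pics/j.png

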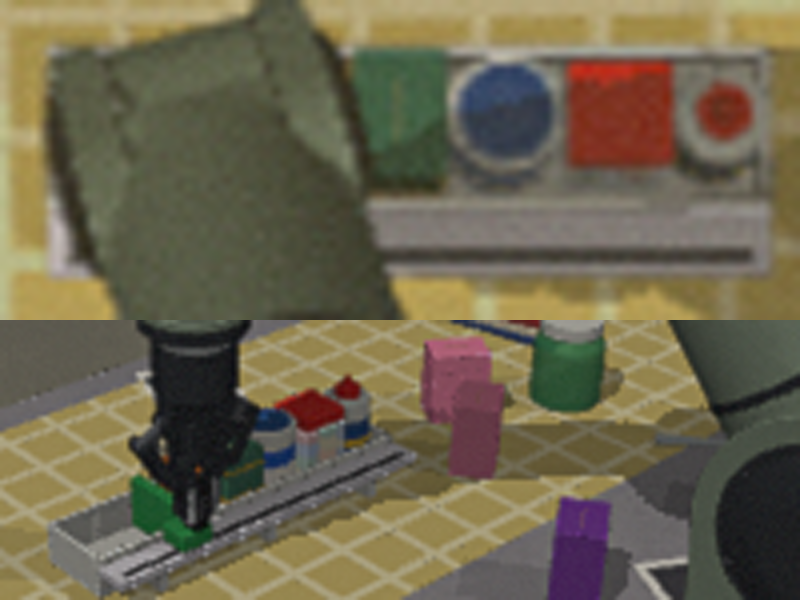

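Call:
step_arm(
  moves=[
    [[0,0,0,0,0,0,0.02],[0,0,0,0,0,0,0.03],[0,0,0,0,0,0,0.05],[0,0,0,0,0,0,0.05],[0,0,-0.015,0,0,0,0.05],[0,0,-0.03,0,0,0,0.05],[0,0,-0.035,0,0,0,0.05],[0,0,-0.035,0,0,0,0.05],[0,-0.02,-0.02,0,0,0,0.05],[0,-0.03,0,0,0,0,0.05]],
  ],
)

```text
time_s: 35.2
tcp_pos: [580.4, 113.2, 204.2]
eef_rot: [-3.141, 0.035, -0.01]
force: [1.5, 0.4, -1.0]
width: 0.586
grasp_force: 0.0
```

Call:
step_arm(
  moves=[
    [[0,-0.03,0,0,0,0,0.05],[-0.01,-0.03,0,0,0,0,0.05],[-0.02,-0.03,0,0,0,0,0.05],[-0.03,-0.02,0,0,0,0,0.05],[-0.03,0,0,0,0,0,0.05],[-0.03,0,0,0,0,0,0.05],[0,0,0,0,0,0,0.05],[0,0,0,0,0,0,0.05]],
  ],
)

```text
time_s: 35.87
tcp_pos: [459.4, 227.6, 199.8]
eef_rot: [3.141, -0.025, 0.0]
force: [0.5, -0.1, -0.1]
width: 0.591
grasp_force: 0.0
```

Run:
```python
from m import *
st()
t=robot.read_camera('top');s=robot.read_camera('side')
W=np.zeros((600,800,3),np.uint8)
W[:320]=cv2.resize(t[138:178,270:370],(800,320),interpolation=cv2.INTER_CUBIC)
W[320:]=cv2.resize(s[150:220,240:440],(800,280),interpolation=cv2.INTER_CUBIC)
cv2.imwrite('pics/k.png',W)
```

```text
t 35.87 tcp box [-188.7  247. ] z 199.8 tooly ang in box -89.99 tz [ 0. -0. -1.] F [ 0.5 -0.1 -0.1] w 50.5 gf 0.0 j7 -2.19
```

View pics/k.png

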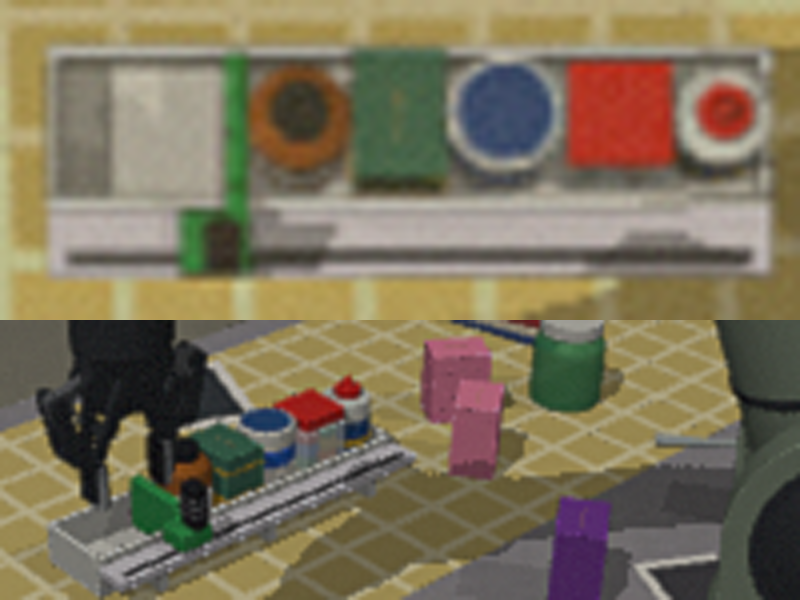

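The row now runs varnish, carton, paint, beads, glue. It sits tight between the divider (zoomed pixel 237,120) and the end wall (765,120), and the gripper is clear of everything.

Run:
```python
from plant import robot
print(robot.finish_job())
```

```text
the job is handed in; nothing more can be done
None
```

I packed all five supplies on the table (glue, beads, paint, carton and varnish; I saw no stamp) upright in one row, pressed tight by the divider, let go, and handed the job in; no verdict was returned.

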